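# Stow the lantern for the drive

## Task

Get the camper ready to drive off: lift the small round LED lantern up and off its hook and stand it gently, upright, on the floor of the open drawer, then let go of it and slide the drawer fully shut without slamming it. Leave the billy can hanging on its hook and leave the other things on the counter and on the drawer unit where they are.

Things in the scene. Friction and masses are not known exactly. Their poses are not given: they have to be found in the camera images.
- lantern: Puck-shaped LED camping lantern, black with a cream band, 80 mm in diameter and 40 mm high, 0.13 to 0.25 kg, with an upright loop handle on top (87 mm high in all). It hangs by the loop from either one of the two hooks, swinging freely. Origin at the centre of its underside, z up, x along the hook arm; the loop's plane is square to the arm.
- lantern_loop (a point): Centre of the loop's top face, 87 mm above the lantern's underside. Rigid flat-strap loop like an upside-down U: strap 16 mm deep (x); two legs 6 mm thick, 50 mm over their outsides (y); crossbar 7 mm thick, 40 mm clear below it. Can be pinched from above across the 50 mm, a finger outside each leg and the hook arm between; fingertips reach at most 45 mm below this point.
- billy: Small lidded aluminium billy can, 76 mm in diameter and 64 mm high, 0.2 kg, hanging from the other hook by a loop of the same shape and size as the lantern's (111 mm high in all). Origin at the centre of its underside, z up. It stays where it is.
- hook_stand: Steel T-shaped stand fixed to the counter: round foot 130 mm across, 16 mm post, 12 mm crossbar along y, 180 mm long, its middle 220 mm above the counter; only the hook tips stand higher. Two level hook arms (8 mm round bars) 160 mm apart run 85 mm from the crossbar along the stand's -x, roughly towards the robot, to upturned tips. Origin under the centre of the foot, on the counter.
- hook_left (a point): Top of the +y hook arm where a loop's crossbar hangs, 60 mm from the stand's crossbar, 224 mm above the counter; axes as the stand's. The tip is 29 mm farther along -x and rises 13 mm above the arm's top. To come off, a loop is raised 16 to 28 mm (higher, the lantern's body meets the arm from below) and moved 45 mm or more along -x.
- hook_right (a point): The same point on the -y hook arm.
- cabinet: Plywood drawer unit with a white front, fixed to the counter: 240 mm deep (x), 280 mm wide (y), 140 mm high; its one drawer slides out along the unit's -x, roughly towards the robot. Origin at the centre of its underside. The shut drawer's front face lies 120 mm, the front edge of the top board 105 mm, along -x from the origin. The top board's underside is 128 mm above the counter.
- cabinet_drawer0 (a joint): How far the drawer is out, in m: 0 fully shut (front against the unit), at most 0.165. It starts between 0.125 and 0.155. It takes about 1 N to slide, plus 4 N per m/s, and stays where it is left.
- cabinet_drawer0_handle (a point): Middle of the drawer's bar handle; moves with the drawer. A level steel bar along the unit's y, 120 mm long, 11 mm thick, its centre 35 mm in front of the drawer's front face and 102 mm above the counter. Nothing lies above it. It can be pushed towards the unit or pinched from above.
- drawer_floor (a point): Point on the drawer's floor in the free +y part, 22 mm above the counter, moving with the drawer; axes as the unit's. 53 mm behind the drawer's inner front face, 74 mm from its inner +y side: the lantern fits standing here. Drawer inside: 195 mm long (x), 238 mm wide (y), walls 96 mm high; front 21 mm thick in all, its top edge 128 mm above the counter.
- matchtin: Plain flat steel box, 90 x 60 x 35 mm, loose on the drawer's floor in its -y part, long side along the drawer. Origin at the centre of its underside. It may stay there and move with the drawer.
- tin: Round tin, 106 mm across and 58 mm high, with a clip-on lid and two catches, standing on top of the drawer unit, near the middle. Origin at the centre of its underside.
- bowl_a: Hard plastic lilac bowl, 130 mm across and 55 mm high, on the counter. Origin at the centre of its underside.
- bowl_b: Another lilac bowl of the same shape. Origin at the centre of its underside.
- tongs: Steel tongs, 215 mm long, 45 mm wide and 16 mm high, lying along their x. Origin midway along, on the underside.

How it is judged:
On the way, in this order (a step that is already met when the one before it is completed fails the run):
1. the lantern is off its hook: its loop more than 60 mm from both hooks and more than 160 mm above the counter, the lantern not touching the stand (distance between lantern_loop and hook_left above 0.06 m and distance between lantern_loop and hook_right above 0.06 m and height (world z) of lantern_loop above 0.16 m and contact force between lantern and hook_stand below 0.05 N), for 0.1 s.
2. the lantern stands upright on the floor of the drawer, which is still out by more than 80 mm, and the fingers have let go of it (x of lantern in the frame of drawer_floor between -0.02 and 0.11 m and y of lantern in the frame of drawer_floor between -0.13 and 0.045 m and z of lantern in the frame of drawer_floor between -0.01 and 0.01 m and angle between lantern's own z axis and vertical below 0.15 rad and contact force between the fingers and lantern below 0.05 N and value of joint cabinet_drawer0 above 0.08 m), for 0.2 s.
3. the drawer is shut to within 6 mm (value of joint cabinet_drawer0 below 0.006 m), for 0.2 s.
At the end, for the whole second after the job is handed in: The lantern stands upright (within 0.15 rad) and at rest on the drawer's floor (underside within 10 mm of the floor), let go of; the drawer is shut to within 6 mm; the billy can still hangs on its hook (x of lantern in the frame of drawer_floor between -0.02 and 0.11 m and y of lantern in the frame of drawer_floor between -0.13 and 0.045 m and z of lantern in the frame of drawer_floor between -0.01 and 0.01 m and angle between lantern's own z axis and vertical below 0.15 rad and contact force between the fingers and lantern below 0.05 N and value of joint cabinet_drawer0 below 0.006 m and linear speed of lantern below 0.02 m/s and horizontal distance between billy and hook_stand below 0.13 m and height (world z) of billy above 0.105 m); the robot touches nothing.
It fails at once if the drawer is slammed (closing faster than 0.4 m/s) (velocity of joint cabinet_drawer0 below -0.4 m/s).
It fails at once if the lantern is dropped or thrown into the drawer (faster than 0.5 m/s within 45 mm of the drawer floor) (x of lantern in the frame of drawer_floor between -0.02 and 0.11 m and y of lantern in the frame of drawer_floor between -0.13 and 0.045 m and z of lantern in the frame of drawer_floor below 0.045 m and linear speed of lantern above 0.5 m/s).
It fails at once if the billy can is shifted on its hook by more than 40 mm or taken off it (distance of billy from where it was at the start of the episode above 0.04 m).
It fails at once if a bowl, the tongs or the round tin is shifted by more than 30 mm (distance of any of bowl_a, bowl_b, tongs, tin from where it was at the start of the episode above 0.03 m).
It also fails if it takes over 70 s, if anything falls off the work surface, if the arm or the gripper's body presses on something with over 40 N, if the wrist force passes 120 N, or if a joint passes its speed limit or range.

## Robot

A 6-joint arm with a two-finger parallel gripper is mounted at the origin on the work surface. World frame = base frame: x ahead of the robot, y to its left, z up, the work surface at z = 0. Lengths are in m, angles in rad, forces in N, time in s.
With the tool pointing down it reaches from about 0.2 to 0.875 m from the base axis. Payload 3.4 kg.
Tool frame: the origin (TCP) lies at the very end of the fingers, on their centre line; the grasp point (between the pads) lies 19 mm behind it (bot.hold_point_z is the distance from the TCP to the grasp point, in m); z points along the fingers, y is the direction in which the jaws open and shut (so a half turn about z gives the same grasp; the last joint's range is limited). The gripper opens to 94 mm and grips with 3 to 60 N. Pads are 16 mm wide; open, the fingers measure 119 mm over their backs; the gripper's body (75 mm by 177 mm) begins 78 mm behind the grasp point.
Start: joints at [1.153, 0.276, 1.505, -0, 1.361, -0.121], TCP at [0.168, 0.55, 0.181] pointing down, gripper open.
Joint ranges: [-2.89, 2.89], [-0.75, 2.08], [0.22, 2.7], [-1.18, 4.32], [0.11, 2.71], [-2.7, 2.7]. Speed limits (rad/s): [2.57, 2.57, 3.14, 3.14, 3.14, 3.14].

## Interface

Orientations are given as a unit quaternion [w, x, y, z].
In Python, from plant import bot gives the robot as it stands.
- The arm moves only by the tool carry_out, never from a script. Its argument "series" is a list of rows, each a list of 7 numbers: the shift along the tool's x, y, z in m, then the turn, a rotation vector about the tool's x, y, z in rad, then the finger opening in m, from 0 to 0.094. A call has 1 to 10 rows; each row is the pose to reach, as a shift and turn from the pose measured when the call began, along the tool's axes at that moment; what a row does not reach only later rows make up. A row lasts 1/8 s, in which the tool goes at most 62.5 mm and 10.7 degrees, less where a joint would pass 70% of its speed; a pose out of reach is approached as far as the arm can. A call with a gripper value outside its range is refused whole. The fingers move at their own pace and stop on an object; "force" is the grip in N (left out, the last holds). Time passes only in rows, so rows that repeat a pose let the fingers close. It gives the time, the measured TCP pose, the force and the opening at its end, in the units of the state.
- bot.get_obs(): the state, without advancing time (a new reading comes with each control period).
- bot.read_camera(name): name is "side" or "top" or "wrist"; returns a dict with "img" (400x640x3 uint8, red, green, blue), "camera_matrix" (3x3 intrinsics, pixels), "xyz" and "orientation" of the camera in the world. Camera axes: x right, y up, looking along -z (the intrinsics and any distortion apply to the point x, -y, -z); pixel columns grow to the right and rows downward; lengths in m; the calibration is good to about 2 mm. A picture is of the moment at which its call begins. There is no depth.
- bot.hand_in(): hands the job in, once; it reports no verdict.
The state is a dict: "time_s": time; "joints": joint angles; "dq": joint speeds; "joint_efforts": joint torques, N m; "eef_pos": TCP position; "orientation": TCP orientation; "wrist_force": force on the tool from outside, world axes, zero at the start; "ft_torque": the same for the moment, N m; "gripper_width": finger opening in m.
Only numpy, scipy, OpenCV 4.12 (cv2) and the standard library are available. Lean on these libraries where they do the work, as an engineer would, in place of code of your own. Each camera call takes 0.05 s, during which the arm holds its last target. There are 200 camera calls.

## Working session

There is one attempt and no reset: what is moved stays moved. The work goes in short steps, Python scripts to look and compute and a tool call to move; the robot and the scene stay as the last step left them, time stands still between calls to the robot, and variables do not carry over. Pictures are saved under pics/ and viewed, about 8 in all and at most 12, crops included, and the job is handed in when it is done.

Besides the shell and the picture viewer there is one more tool, called after ">>>" as name([rows], argument=value, ...), one row to a line, values as JSON. carry_out: Moves the arm, as the interface text tells. Its arguments: {"type":"object","properties":{"series":{"type":"array"},"force":{"type":"number"}},"required":["series"]}

```bash
mkdir -p pics; cat > h.py <<'E'
import numpy as np, cv2
from scipy.spatial.transform import Rotation as R
from plant import bot
def q2R(q): return R.from_quat([q[1],q[2],q[3],q[0]]).as_matrix()
def snap(n,f):
    c=bot.read_camera(n); cv2.imwrite('pics/'+f,c['img'][:,:,::-1]); return c
def ray(c,u,v):
    K=np.array(c['camera_matrix']); d=np.array([(u-K[0,2])/K[0,0],-(v-K[1,2])/K[1,1],-1.])
    return np.array(c['xyz']),q2R(c['orientation'])@d
def onz(c,u,v,z):
    o,d=ray(c,u,v); return o+d*(z-o[2])/d[2]
def proj(c,p):
    K=np.array(c['camera_matrix']); q=q2R(c['orientation']).T@(np.array(p)-np.array(c['xyz']))
    return K[0,0]*q[0]/-q[2]+K[0,2], K[1,1]*-q[1]/-q[2]+K[1,2]
def tri(c1,p1,c2,p2):
    o1,d1=ray(c1,*p1);o2,d2=ray(c2,*p2)
    s=np.linalg.lstsq(np.c_[d1,-d2],o2-o1,rcond=None)[0]
    a=o1+s[0]*d1;b=o2+s[1]*d2; return (a+b)/2,np.linalg.norm(a-b)
E
python3 - <<'E'
from h import *
import pickle
C={}
for n in ['side','top','wrist']:
    c=snap(n,n+'0.png'); C[n]=c; print(n,c.keys() ,np.round(c['camera_matrix'],1).tolist(),np.round(c['xyz'],3),np.round(q2R(c['orientation']),2).tolist())
pickle.dump(C,open('c0.pkl','wb'))
print(bot.get_obs())
E
```

```text
side dict_keys(['img', 'camera_matrix', 'xyz', 'orientation']) [[498.4, 0.0, 317.3], [0.0, 498.4, 192.6], [0.0, 0.0, 1.0]] [-0.034 -0.582  1.252] [[0.73, 0.53, -0.43], [-0.68, 0.58, -0.45], [0.01, 0.62, 0.78]]
top dict_keys(['img', 'camera_matrix', 'xyz', 'orientation']) [[374.2, 0.0, 320.1], [0.0, 374.2, 206.0], [0.0, 0.0, 1.0]] [0.408 0.072 1.029] [[-0.13, 0.97, -0.21], [-0.99, -0.12, 0.03], [0.0, 0.21, 0.98]]
wrist dict_keys(['img', 'camera_matrix', 'xyz', 'orientation']) [[289.0, 0.0, 315.0], [0.0, 289.0, 198.9], [0.0, 0.0, 1.0]] [0.1   0.569 0.383] [[0.29, -0.93, -0.23], [0.96, 0.28, 0.07], [-0.0, -0.24, 0.97]]
{'time_s': 0.15, 'joints': array([ 1.15302757e+00,  2.76441216e-01,  1.50580789e+00,  8.57970171e-06,
        1.36072202e+00, -1.20991221e-01]), 'dq': array([-0.00041152, -0.00236499, -0.00299974,  0.00120514,  0.00150804,
       -0.00080048]), 'joint_efforts': array([ 1.37622665e-03, -4.04930127e+01, -2.37430894e+01,  7.04463338e-02,
        3.15755128e-02, -9.82330198e-05]), 'eef_pos': array([0.16796473, 0.54944662, 0.18082206]), 'orientation': array([-1.87473480e-04,  1.47845652e-01,  9.89010206e-01, -6.63266020e-04]), 'wrist_force': array([-0.80513976,  1.14502684,  0.06439885]), 'ft_torque': array([-0.04327812,  0.04431317,  0.01305937]), 'gripper_width': 0.09413046662669955}
```

View pics/side0.png

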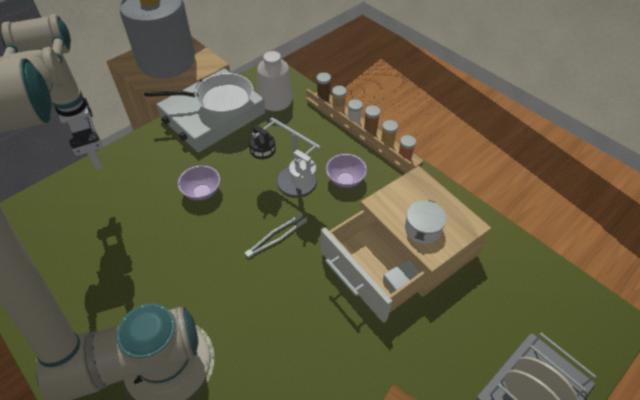

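View pics/top0.png

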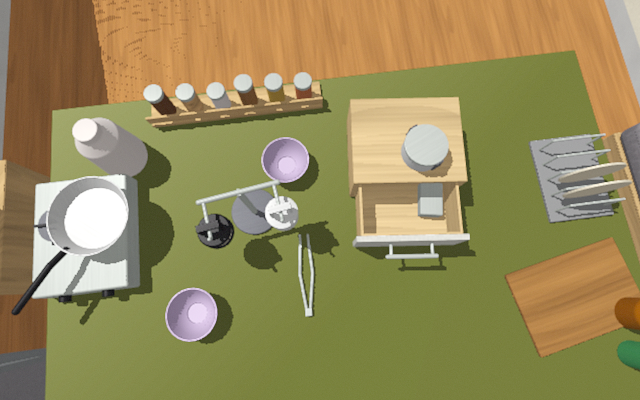

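The side view shows the black lantern on the left hook (~262,142), the billy on the right one (~303,165), and the drawer open (~375,270). The top view shows the lantern at (215,230), the billy at (281,212), the stand crossbar from (199,202) to (277,183), and the handle at (387..438, 255). Next I'll zoom in for exact pixels.

```bash
python3 - <<'E'
import cv2, numpy as np
a=cv2.imread('pics/top0.png')
x=cv2.resize(a[165:265,180:310],None,fx=6,fy=6,interpolation=cv2.INTER_CUBIC)
cv2.imwrite('pics/topc.png',x)
b=cv2.imread('pics/top0.png')[85:270,340:480]
s=cv2.imread('pics/side0.png')[105:205,235:345]
b=cv2.resize(b,None,fx=3,fy=3,interpolation=cv2.INTER_CUBIC)
s=cv2.resize(s,None,fx=3.4,fy=3.4,interpolation=cv2.INTER_CUBIC)
o=np.zeros((560,800,3),np.uint8); o[:b.shape[0],:b.shape[1]]=b; o[:s.shape[0],422:422+s.shape[1]]=s
cv2.imwrite('pics/mix.png',o)
E
```

```text
(no output)
```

View pics/topc.png

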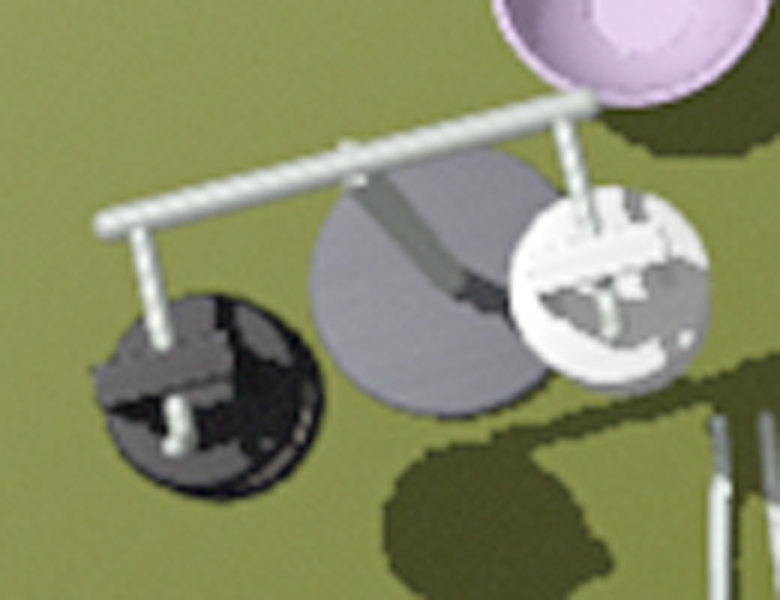

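View pics/mix.png

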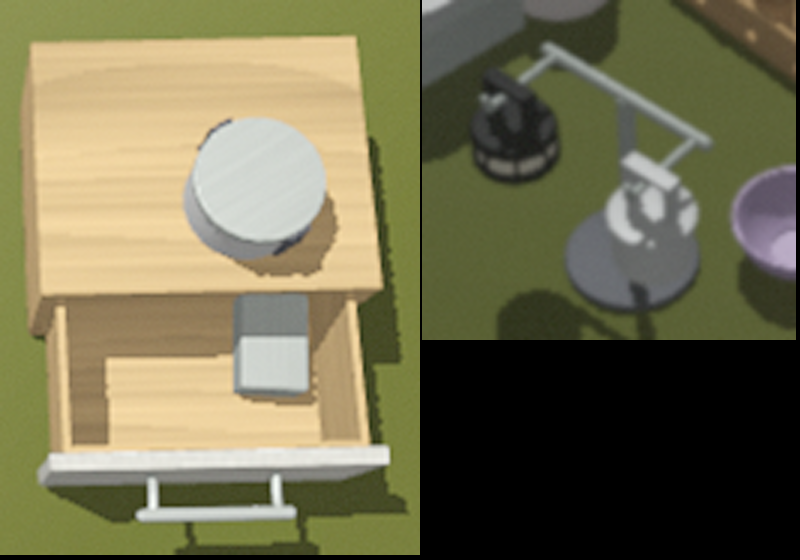

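The crops show these points. Top crop: crossbar ends at (98,227) and (594,100), lantern strap centred near (165,375). Mix crop: cabinet top corners (38,307), (382,290), (356,38), (32,42), handle ends (140,516) and (294,512), matchtin on the −y side.

```bash
python3 - <<'E'
from h import *
import pickle
C=pickle.load(open('c0.pkl','rb')); t=C['top']; s=C['side']
T=lambda x,y:(180+(x+.5)/6-.5,165+(y+.5)/6-.5)
M=lambda x,y:(340+(x+.5)/3-.5,85+(y+.5)/3-.5)
S=lambda x,y:(235+(x-422+.5)/3.4-.5,105+(y+.5)/3.4-.5)
a=onz(t,*T(98,227),.22); b=onz(t,*T(594,100),.22); print('bar',a,b,np.linalg.norm(a-b))
print('bar tri L',tri(t,T(98,227),s,S(546,49)),'R',tri(t,T(594,100),s,S(708,142)))
m=(a+b)/2; y=(a-b)/np.linalg.norm(a-b); x=np.array([y[1],-y[0],0]); print('stand yaw',np.degrees(np.arctan2(x[1],x[0])),m)
for n,k in(('L',1),('R',-1)): print('hook',n,m-0.06*x+k*.08*y)
print('strap centre', onz(t,*T(165,375),.231), 'tip',onz(t,*T(175,447),.237), 'strap px pred',[np.array(proj(t,m-.06*x+.08*y+[0,0,.011]))])
print('loop tri',tri(t,T(165,375),s,S(510,91)))
P=[onz(t,*M(*p),.14) for p in((38,307),(382,290),(356,38),(32,42))]
for p in P: print('cab',p.round(4))
print([np.linalg.norm(P[i]-P[i-1]).round(4) for i in range(4)])
for p in((140,514),(294,511)): print('handle',onz(t,*M(*p),.1045).round(4))
for p in((50,458),(388,447),(40,480),(388,463)): print('front top',onz(t,*M(*p),.128).round(4))
E
```

```text
bar [0.62436979 0.32139356 0.22      ] [0.64951709 0.13468424 0.22      ] 0.18839522211467843
bar tri L (array([0.6257793 , 0.32389584, 0.212882  ]), np.float64(0.0011708176599797959)) R (array([0.64715653, 0.1349456 , 0.22416349]), np.float64(0.0024553067853105726))
stand yaw 7.670826587358904 [0.63694344 0.2280389  0.22      ]
hook L [0.56680184 0.29931411 0.22      ]
hook R [0.58815889 0.1407459  0.22      ]
strap centre [0.56382698 0.29727468 0.231     ] tip [0.53643969 0.29371325 0.237     ] strap px pred [array([206.04932653, 225.84843428])]
loop tri (array([0.56659496, 0.3014928 , 0.2163169 ]), np.float64(0.0002627707256761192))
cab [ 0.6358 -0.0373  0.14  ]
cab [ 0.6142 -0.3198  0.14  ]
cab [ 0.8389 -0.3449  0.14  ]
cab [ 0.8708 -0.0666  0.14  ]
[np.float64(0.2368), np.float64(0.2833), np.float64(0.2261), np.float64(0.2801)]
handle [ 0.4609 -0.099   0.1045]
handle [ 0.4472 -0.2245  0.1045]
front top [ 0.513  -0.0301  0.128 ]
front top [ 0.4872 -0.3023  0.128 ]
front top [ 0.4965 -0.0195  0.128 ]
front top [ 0.4744 -0.2995  0.128 ]
```

```bash
cat >> h.py <<'E'
def goal(p,yaw):
    """shift & turn (tool axes) to TCP at p, tool down, tool y = frame y at yaw (deg)"""
    o=bot.get_obs(); A=q2R(o['orientation']); th=np.radians(yaw)
    c,s=np.cos(th),np.sin(th)
    B=np.array([[-c,-s,0],[-s,c,0],[0,0,-1.]])
    print('TCP',np.round(o['eef_pos'],4),'t',o['time_s'],'F',np.round(o['wrist_force'],2),'w',round(o['gripper_width'],4))
    print('shift',np.round(A.T@(np.array(p)-o['eef_pos']),4),'turn',np.round(R.from_matrix(A.T@B).as_rotvec(),4))
E
python3 - <<'E'
from h import *
goal([.565,.299,.30],7.7)
E
```

```text
TCP [0.168  0.5494 0.1808] t 0.15 F [-0.81  1.15  0.06] w 0.0941
shift [-0.4529 -0.1236 -0.1191] turn [-0.0013 -0.0005 -0.4312]
```

>>> carry_out([
  [0,0,-0.06,0,0,0,0.094],
  [-0.03,-0.01,-0.12,0,0,-0.1,0.094],
  [-0.09,-0.025,-0.12,0,0,-0.25,0.094],
  [-0.15,-0.04,-0.12,0,0,-0.43,0.094],
  [-0.21,-0.057,-0.12,0,0,-0.43,0.094],
  [-0.27,-0.074,-0.12,0,0,-0.43,0.094],
  [-0.33,-0.09,-0.12,0,0,-0.43,0.094],
  [-0.39,-0.106,-0.12,0,0,-0.43,0.094],
  [-0.44,-0.12,-0.12,0,0,-0.43,0.094],
  [-0.453,-0.124,-0.119,0,0,-0.431,0.094],
])

```text
time_s: 1.4
eef_pos: [0.5675, 0.2961, 0.2985]
orientation: [-0.001, -0.065, 0.998, -0.001]
wrist_force: [0.1, 0.4, -0.2]
gripper_width: 0.0938
```

>>> carry_out([
  [0,0,0,0,0,0,0.094],
  [0,0,0,0,0,0,0.094],
])

```text
time_s: 1.65
eef_pos: [0.5663, 0.297, 0.2984]
orientation: [-0.001, -0.066, 0.998, -0.001]
wrist_force: [0.4, 1.1, 0.3]
gripper_width: 0.0938
```

```bash
python3 - <<'E'
from h import *
import pickle
goal([.565,.299,.30],7.7)
c=snap('wrist','w1.png'); t=snap('top','t1.png'); pickle.dump((c,t),open('c1.pkl','wb'))
th=np.radians(7.7); x=np.array([np.cos(th),np.sin(th),0]); y=np.array([-np.sin(th),np.cos(th),0])
L=np.array([.5655,.2985,.231])
for n,p in (('loop',L),('loop+y',L+.025*y),('loop-y',L-.025*y),('tip',L-.029*x+[0,0,.006])): print(n,np.round(proj(c,p),1))
cv2.imwrite('pics/w1b.png',c['img'][:,:,::-1])
E
```

```text
TCP [0.5663 0.297  0.2984] t 1.65 F [0.36 1.14 0.28] w 0.0938
shift [ 0.001   0.0022 -0.0016] turn [-0.0018 -0.003  -0.0029]
loop [317.6 202.9]
loop+y [343.5 202.9]
loop-y [291.7 203. ]
tip [317.6 174.1]
```

View pics/w1.png

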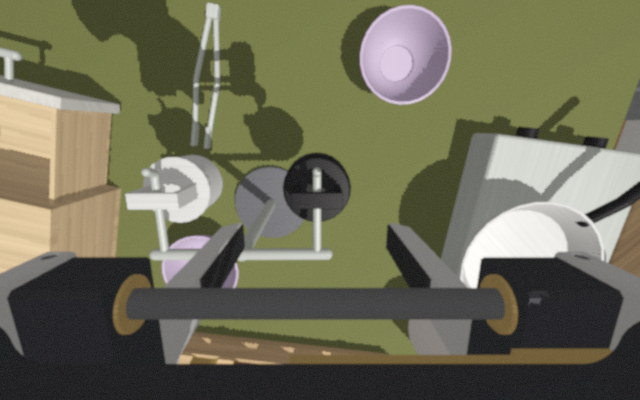

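The wrist view shows the lantern strap at about columns 291–343, row 200, centred between the fingers. That agrees with the projection to within about 3 px. I'll descend and close.

>>> carry_out([
  [0.002,0.002,0.04,0,0,0,0.094],
  [0.003,0.002,0.08,0,0,0,0.094],
  [0.003,0.002,0.105,0,0,0,0.094],
  [0.003,0.002,0.107,0,0,0,0.094],
  [0.003,0.002,0.107,0,0,0,0.07],
  [0.003,0.002,0.107,0,0,0,0.06],
  [0.003,0.002,0.107,0,0,0,0.054],
  [0.003,0.002,0.107,0,0,0,0.04],
  [0.003,0.002,0.107,0,0,0,0.04],
], force=20)

```text
time_s: 2.88
eef_pos: [0.5629, 0.2985, 0.1921]
orientation: [-0.001, -0.066, 0.998, -0.001]
wrist_force: [-0.1, -0.6, 1.1]
gripper_width: 0.0495
```

>>> carry_out([
  [0,0,0,0,0,0,0.04],
  [0,0,0,0,0,0,0.04],
  [0,0,0,0,0,0,0.04],
])

```text
time_s: 3.25
eef_pos: [0.5629, 0.2985, 0.1922]
orientation: [-0.001, -0.066, 0.998, -0.001]
wrist_force: [0.4, -0.2, 0.1]
gripper_width: 0.0499
```

```bash
python3 - <<'E'
from h import *
goal([.564,.2985,.191],7.7)
c=snap('side','s2.png')
a=cv2.imread('pics/s2.png')[90:220,210:370]; cv2.imwrite('pics/s2c.png',cv2.resize(a,None,fx=4,fy=4,interpolation=cv2.INTER_CUBIC))
E
```

```text
TCP [0.5629 0.2985 0.1922] t 3.25 F [ 0.35 -0.17  0.15] w 0.0499
shift [-0.0011 -0.0002  0.0012] turn [-0.0018 -0.0017 -0.0023]
```

View pics/s2c.png

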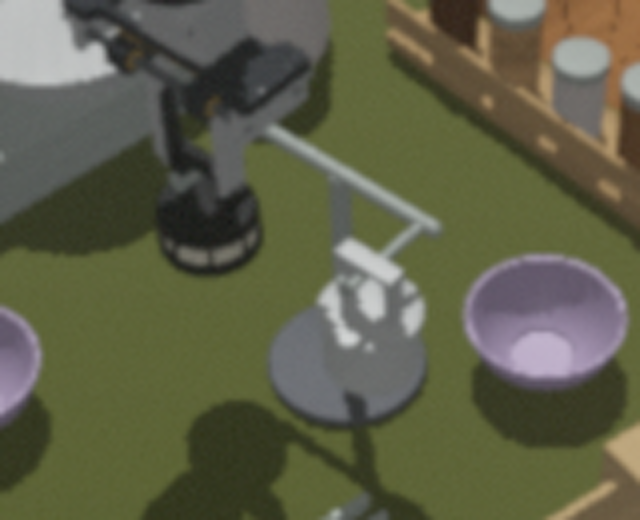

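The picture shows the fingers holding the loop (opening 0.050, lantern level). Now I'll lift 22 mm and draw it off along −x.

>>> carry_out([
  [0,0,-0.011,0,0,0,0.04],
  [0,0,-0.021,0,0,0,0.04],
  [0,0,-0.022,0,0,0,0.04],
  [0,0,-0.022,0,0,0,0.04],
])

```text
time_s: 3.8
eef_pos: [0.5629, 0.2986, 0.2143]
orientation: [-0.001, -0.066, 0.998, -0.001]
wrist_force: [0.1, -0.4, -1.4]
gripper_width: 0.05
```

>>> carry_out([
  [0.015,0,0,0,0,0,0.04],
  [0.04,0,0,0,0,0,0.04],
  [0.065,0,0,0,0,0,0.04],
  [0.09,0,0,0,0,0,0.04],
  [0.09,0,0,0,0,0,0.04],
  [0.09,0,0,0,0,0,0.04],
  [0.09,0,0,0,0,0,0.04],
])

```text
time_s: 4.68
eef_pos: [0.4745, 0.2868, 0.2143]
orientation: [-0.0, -0.066, 0.998, -0.001]
wrist_force: [0.4, -1.1, -1.3]
gripper_width: 0.0497
```

```bash
python3 - <<'E'
from h import *
import pickle
goal([.46,.10,.34],-6)
c=snap('side','s3.png'); w=snap('wrist','w3.png')
a=cv2.imread('pics/s3.png')[90:340,180:500]; a=cv2.resize(a,None,fx=1.6,fy=1.6,interpolation=cv2.INTER_CUBIC)
b=cv2.resize(cv2.imread('pics/w3.png'),None,fx=.45,fy=.45,interpolation=cv2.INTER_AREA)
o=np.zeros((590,520,3),np.uint8); o[:a.shape[0],:a.shape[1]]=a; o[402:402+b.shape[0],:b.shape[1]]=b
cv2.imwrite('pics/m3.png',o)
E
```

```text
TCP [0.4745 0.2868 0.2143] t 4.675 F [ 0.38 -1.09 -1.33] w 0.0497
shift [ 0.0391 -0.1835 -0.1253] turn [-0.0019 -0.0009  0.2366]
```

View pics/m3.png

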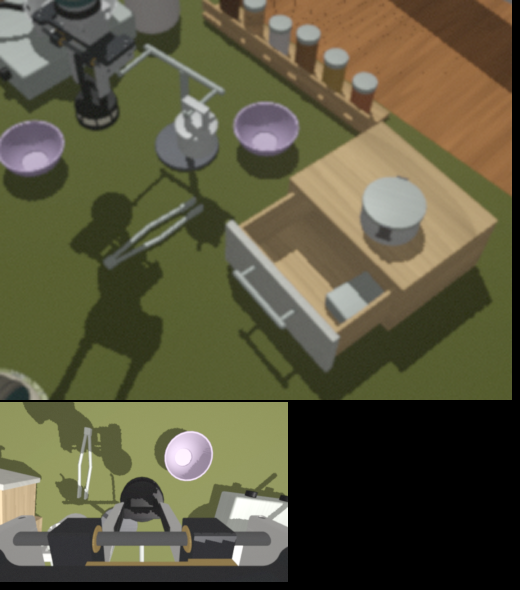

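The lantern is off the hook and hanging level between the fingers. The billy is still on its hook. I'll carry it to above the drawer.

>>> carry_out([
  [0.01,0,-0.05,0,0,0,0.04],
  [0.02,-0.03,-0.1,0,0,0,0.04],
  [0.025,-0.08,-0.12,0,0,0.05,0.04],
  [0.03,-0.13,-0.12,0,0,0.1,0.04],
  [0.03,-0.18,-0.12,0,0,0.15,0.04],
  [0.02,-0.23,-0.12,0,0,0.2,0.04],
  [0.01,-0.28,-0.12,0,0,0.237,0.04],
  [-0.005,-0.33,-0.12,0,0,0.237,0.04],
  [-0.02,-0.38,-0.11,0,0,0.237,0.04],
  [-0.035,-0.42,-0.1,0,0,0.237,0.04],
])

```text
time_s: 6.02
eef_pos: [0.5654, -0.1273, 0.3143]
orientation: [-0.001, 0.053, 0.999, -0.001]
wrist_force: [-0.8, 0.3, -1.0]
gripper_width: 0.0497
```

>>> carry_out([
  [0,0,0,0,0,0,0.04],
  [0,0,0,0,0,0,0.04],
  [0,0,0,0,0,0,0.04],
])

```text
time_s: 6.4
eef_pos: [0.5652, -0.1263, 0.315]
orientation: [-0.0, 0.053, 0.999, -0.001]
wrist_force: [0.7, 0.3, -2.1]
gripper_width: 0.0499
```

```bash
python3 - <<'E'
from h import *
import pickle
goal([.570,-.1375,.24],-6)
w=snap('wrist','w4.png'); t=snap('top','t4.png'); s=snap('side','s4.png'); pickle.dump((w,t,s),open('c4.pkl','wb'))
b=cv2.imread('pics/w4.png'); a=cv2.imread('pics/s4.png')[150:350,300:520]
a=cv2.resize(a,None,fx=1.0,fy=1.0)
cv2.imwrite('pics/w4v.png',b)
E
```

```text
TCP [ 0.5652 -0.1263  0.315 ] t 6.4 F [ 0.72  0.31 -2.13] w 0.0499
shift [-0.006  -0.0105  0.075 ] turn [-0.0021 -0.0002 -0.001 ]
```

View pics/w4v.png

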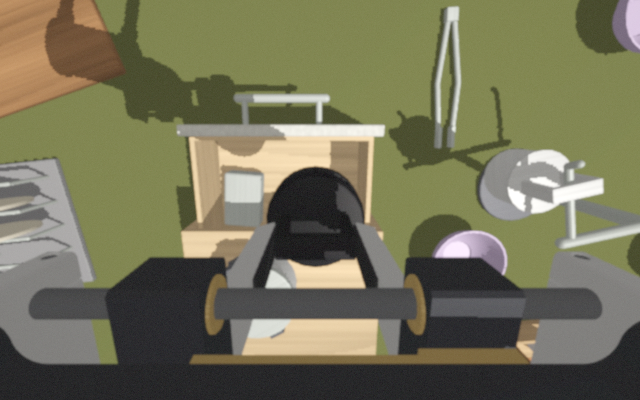

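The wrist view shows the handle at (236–328, 98), drawer front at row ~128, matchtin at (243,198), top board front corners near (183,230) and (383,222), and the lantern over the free part at (317,215).

```bash
python3 - <<'E'
from h import *
import pickle
w,t,s=pickle.load(open('c4.pkl','rb'))
for n,u,v,z in(('hand',237,98,.1045),('hand',328,98,.1045),('front edge outer',178,126,.128),('front outer',384,125,.128),('front inner',190,136,.128),('front inner',372,136,.128),('board',183,230,.14),('board',383,222,.14),('+y wall top out',374,170,.118),('tin corner',262,173,.057)):
    print(n,onz(w,u,v,z).round(4))
E
```

```text
hand [ 0.4451 -0.2215  0.1045]
hand [ 0.4581 -0.0989  0.1045]
front edge outer [ 0.4741 -0.2984  0.128 ]
front outer [ 0.5011 -0.0306  0.128 ]
front inner [ 0.4883 -0.2854  0.128 ]
front inner [ 0.5134 -0.047   0.128 ]
board [ 0.6125 -0.3165  0.14  ]
board [ 0.6296 -0.0409  0.14  ]
+y wall top out [ 0.5603 -0.045   0.118 ]
tin corner [ 0.5564 -0.2127  0.057 ]
```

>>> carry_out([
  [-0.005,-0.008,0.02,0,0,0,0.04],
  [-0.005,-0.008,0.05,0,0,0,0.04],
  [-0.005,-0.008,0.08,0,0,0,0.04],
  [-0.005,-0.008,0.11,0,0,0,0.04],
  [-0.005,-0.008,0.14,0,0,0,0.04],
  [-0.005,-0.008,0.16,0,0,0,0.04],
  [-0.005,-0.008,0.175,0,0,0,0.04],
  [-0.005,-0.008,0.185,0,0,0,0.04],
  [-0.005,-0.008,0.195,0,0,0,0.04],
])

```text
time_s: 7.68
eef_pos: [0.5698, -0.1353, 0.1203]
orientation: [0.001, 0.053, 0.999, -0.001]
wrist_force: [0.5, -0.2, -1.7]
gripper_width: 0.0501
```

>>> carry_out([
  [0,0,0.01,0,0,0,0.04],
  [0,0,0.02,0,0,0,0.04],
  [0,0,0.03,0,0,0,0.04],
  [0,0,0.038,0,0,0,0.04],
  [0,0,0.043,0,0,0,0.04],
  [0,0,0.044,0,0,0,0.04],
  [0,0,0.045,0,0,0,0.04],
  [0,0,0.045,0,0,0,0.04],
])

```text
time_s: 8.68
eef_pos: [0.5701, -0.1355, 0.0755]
orientation: [0.001, 0.053, 0.999, -0.002]
wrist_force: [0.1, 0.8, -1.5]
gripper_width: 0.0498
```

Lower the last few mm until the force shows contact.

>>> carry_out([
  [0,0,0.002,0,0,0,0.04],
  [0,0,0.004,0,0,0,0.04],
  [0,0,0.005,0,0,0,0.04],
  [0,0,0.005,0,0,0,0.04],
])

```text
time_s: 9.18
eef_pos: [0.57, -0.1355, 0.0704]
orientation: [0.001, 0.053, 0.999, -0.001]
wrist_force: [0.1, -0.4, -1.4]
gripper_width: 0.0496
```

>>> carry_out([
  [0,0,0.001,0,0,0,0.04],
  [0,0,0.0015,0,0,0,0.04],
  [0,0,0.002,0,0,0,0.04],
  [0,0,0.002,0,0,0,0.04],
])

```text
time_s: 9.68
eef_pos: [0.5711, -0.1356, 0.0702]
orientation: [0.002, 0.053, 0.999, -0.002]
wrist_force: [-0.2, 0.9, 6.3]
gripper_width: 0.0497
```

Contact: TCP z 0.070, force +6 N. Now I'll open gently and retreat upward.

>>> carry_out([
  [0,0,-0.0005,0,0,0,0.05],
  [0,0,-0.0005,0,0,0,0.055],
  [0,0,-0.0005,0,0,0,0.064],
  [0,0,-0.0005,0,0,0,0.072],
  [0,0,-0.0005,0,0,0,0.072],
  [0,0,-0.015,0,0,0,0.072],
  [0,0,-0.045,0,0,0,0.072],
  [0,0,-0.08,0,0,0,0.072],
  [0,0,-0.12,0,0,0,0.072],
  [0,0,-0.16,0,0,0,0.072],
])

```text
time_s: 10.92
eef_pos: [0.5704, -0.1351, 0.2327]
orientation: [0.003, 0.053, 0.999, -0.002]
wrist_force: [0.4, 0.0, -0.9]
gripper_width: 0.0718
```

>>> carry_out([
  [0.04,0,-0.06,0,0,0,0.072],
  [0.09,0,-0.06,0,0,0,0.06],
  [0.14,0,-0.06,0,0,0,0.03],
  [0.18,0,-0.06,0,0,0,0.0],
  [0.18,0,-0.06,0,0,0,0.0],
  [0.18,0,-0.06,0,0,0,0.0],
])

```text
time_s: 11.68
eef_pos: [0.3919, -0.1162, 0.2925]
orientation: [0.004, 0.053, 0.999, -0.002]
wrist_force: [1.0, 0.3, 0.7]
gripper_width: 0.0256
```

```bash
python3 - <<'E'
from h import *
import pickle
H=np.array([.4530,-.1605,0]); x=np.array([.9945,-.1045,0])
goal(H-.05*x+[0,0,.092],-6)
w=snap('wrist','w5.png'); t=snap('top','t5.png'); s=snap('side','s5.png'); pickle.dump((w,t,s),open('c5.pkl','wb'))
a=cv2.imread('pics/s5.png')[130:350,280:520]; a=cv2.resize(a,None,fx=2,fy=2,interpolation=cv2.INTER_CUBIC)
b=cv2.resize(cv2.imread('pics/w5.png')[50:300,100:560],(320,174))
o=np.zeros((440,800,3),np.uint8); o[:,:480]=a; o[:174,480:]=b
cv2.imwrite('pics/m5.png',o)
E
```

```text
TCP [ 0.3919 -0.1162  0.2925] t 11.675 F [1.03 0.3  0.72] w 0.0256
shift [-0.0137 -0.0369  0.2008] turn [-0.0042  0.0085 -0.0007]
```

View pics/m5.png

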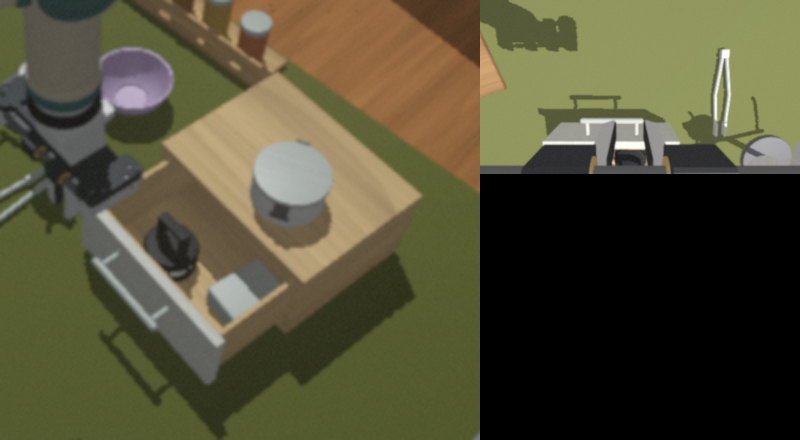

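The lantern stands upright in the drawer at about (172,250) in the crop, and the drawer is still open. I'll lower the closed fingers in front of the handle.

>>> carry_out([
  [0,-0.037,0.04,0,0,0,0],
  [-0.005,-0.037,0.08,0,0,0,0],
  [-0.01,-0.037,0.12,0,0,0,0],
  [-0.01,-0.037,0.16,0,0,0,0],
  [-0.01,-0.037,0.2,0,0,0,0],
  [-0.01,-0.037,0.207,0,0,0,0],
  [-0.01,-0.037,0.207,0,0,0,0],
])

```text
time_s: 12.7
eef_pos: [0.4002, -0.1551, 0.0849]
orientation: [0.003, 0.052, 0.999, -0.002]
wrist_force: [-0.5, -0.6, 0.4]
gripper_width: 0.0003
```

>>> carry_out([
  [-0.01,0,0,0,0,0,0],
  [-0.025,0,0,0,0,0,0],
  [-0.035,0,0,0,0,0,0],
  [-0.045,0,0,0,0,0,0],
  [-0.055,0,0,0,0,0,0],
  [-0.065,0,0,0,0,0,0],
  [-0.075,0,0,0,0,0,0],
  [-0.085,0,0,0,0,0,0],
])

```text
time_s: 13.7
eef_pos: [0.4845, -0.164, 0.0853]
orientation: [0.002, 0.052, 0.999, -0.002]
wrist_force: [-1.6, 0.0, -0.3]
gripper_width: 0.0007
```

```bash
python3 - <<'E'
from h import *
H=np.array([.4530,-.1605,0]); x=np.array([.9945,-.1045,0])
goal(H+(.12-.0135)*x+[0,0,.085],-6)
t=snap('top','t6.png')
E
```

```text
TCP [ 0.4845 -0.164   0.0853] t 13.7 F [-1.63  0.01 -0.29] w 0.0007
shift [-0.0748  0.0002  0.0006] turn [-0.0032  0.0042  0.0002]
```

>>> carry_out([
  [-0.008,0,0,0,0,0,0],
  [-0.018,0,0,0,0,0,0],
  [-0.028,0,0,0,0,0,0],
  [-0.038,0,0,0,0,0,0],
  [-0.048,0,0,0,0,0,0],
  [-0.057,0,0,0,0,0,0],
  [-0.063,0,0,0,0,0,0],
  [-0.067,0,0,0,0,0,0],
  [-0.07,0,0,0,0,0,0],
  [-0.072,0,0,0,0,0,0],
])

```text
time_s: 15.0
eef_pos: [0.5581, -0.1721, 0.086]
orientation: [0.003, 0.052, 0.999, -0.002]
wrist_force: [-1.3, -0.6, -0.7]
gripper_width: 0.0007
```

>>> carry_out([
  [-0.001,0,0,0,0,0,0],
  [-0.002,0,0,0,0,0,0],
  [-0.004,0,0,0,0,0,0],
  [-0.006,0,0,0,0,0,0],
  [-0.006,0,0,0,0,0,0],
])

```text
time_s: 15.62
eef_pos: [0.5646, -0.1728, 0.0861]
orientation: [0.004, 0.052, 0.999, -0.002]
wrist_force: [-0.6, 0.0, 0.1]
gripper_width: 0.0006
```

>>> carry_out([
  [-0.002,0,0,0,0,0,0],
  [-0.004,0,0,0,0,0,0],
  [-0.006,0,0,0,0,0,0],
  [-0.006,0,0,0,0,0,0],
])

```text
time_s: 16.12
eef_pos: [0.5711, -0.1735, 0.0862]
orientation: [0.004, 0.052, 0.999, -0.002]
wrist_force: [-0.4, 0.2, -0.5]
gripper_width: 0.0005
```

```bash
python3 - <<'E'
from h import *
w=snap('wrist','w7.png'); s=snap('side','s7.png')
a=cv2.imread('pics/s7.png')[130:350,280:520]; a=cv2.resize(a,None,fx=2,fy=2,interpolation=cv2.INTER_CUBIC)
b=cv2.resize(cv2.imread('pics/w7.png')[100:340,160:480],(320,240))
o=np.zeros((440,800,3),np.uint8); o[:,:480]=a; o[:240,480:]=b
cv2.imwrite('pics/m7.png',o)
E
```

```text
(no output)
```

View pics/m7.png

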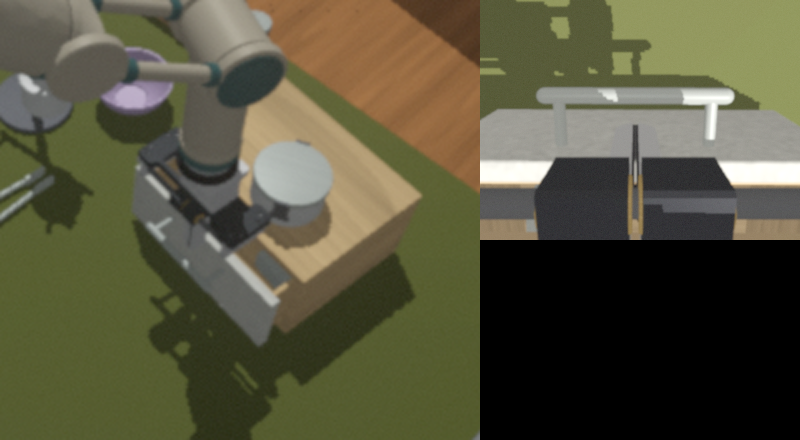

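The crop shows the drawer still partly open, about 50 mm by eye. The handle bar is on the robot's side of the fingertips, which I didn't expect, so I'll check by projection.

```bash
python3 - <<'E'
from h import *
w=bot.read_camera('wrist'); o=bot.get_obs(); A=q2R(o['orientation'])
print(np.round(o['eef_pos'],4), np.round(w['xyz'],3))
for d in (0,-.02,-.04): print('tip',np.array(proj(w,o['eef_pos']+A@[0,0,d])).round(1))
# bar ends crop px (538,96),(733,97) -> full
for z in (.1045,):
  for u in (538,733): print('bar',onz(w,160+u-480,100+96,z).round(4))
for u in (482,799): print('front top outer edge z.128',onz(w,160+u-480,100+161,.128).round(4))
E
```

```text
[ 0.5711 -0.1735  0.0864] [ 0.499 -0.166  0.288]
tip [316.4 226.3]
tip [316.6 236.2]
tip [316.7 248.4]
bar [ 0.5371 -0.2347  0.1045]
bar [ 0.5502 -0.108   0.1045]
front top outer edge z.128 [ 0.5687 -0.2674  0.128 ]
front top outer edge z.128 [ 0.5882 -0.0767  0.128 ]
```

```bash
python3 - <<'E'
from h import *
import pickle
w,t,s=pickle.load(open('c5.pkl','rb'))
for p in((95,263),(155,325)): print('bar s5',onz(s,280+p[0]/2,130+p[1]/2,.1045).round(4))
for p in((132,223),(275,347)): pass
C=pickle.load(open('c0.pkl','rb'))
tc=onz(C['top'],340+258/3,85+180/3,.198); print('tin',tc)
x=np.array([.9945,-.1045,0]); B=np.array([.623,-.1787,0]); print('tin centre behind board edge',(tc-B)@x)
print('TCP vs board edge',(bot.get_obs()['eef_pos']-B)@x)
t=cv2.imread('pics/t6.png')[150:290,340:490]
cv2.imwrite('pics/t6c.png',cv2.resize(t,None,fx=4,fy=4,interpolation=cv2.INTER_CUBIC))
E
```

```text
bar s5 [ 0.4545 -0.1054  0.1045]
bar s5 [ 0.4479 -0.2228  0.1045]
tin [ 0.70012177 -0.21707859  0.198     ]
tin centre behind board edge 0.0807081609782581
TCP vs board edge -0.05215394333774126
```

View pics/t6c.png

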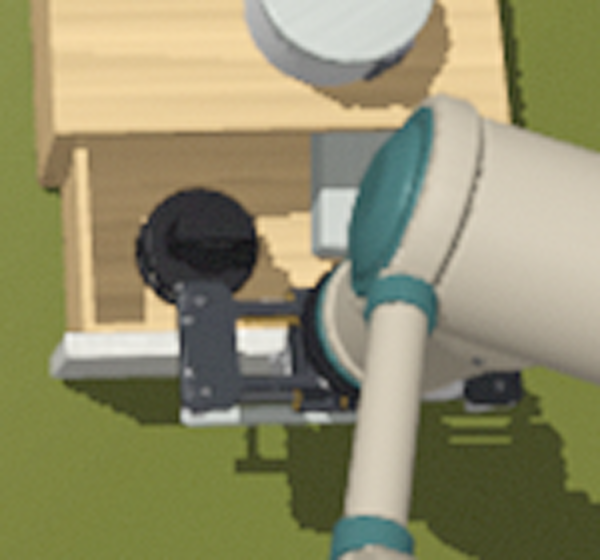

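The projection agrees with the picture: the fingers sit between the bar and the drawer front and are pushing the front face. I can't tell from the data how they got past the bar. At this height the gripper body would end up close to the tin, so I'll raise the TCP to about 0.116. That is above the bar and below the front's top edge, and the body (about 0.213) clears the tin (0.198). Then I'll keep pushing on the face.

>>> carry_out([
  [0.003,0,0,0,0,0,0],
  [0.004,0,-0.01,0,0,0,0],
  [0.004,0,-0.02,0,0,0,0],
  [0.004,0,-0.03,0,0,0,0],
  [0.004,0,-0.03,0,0,0,0],
])

```text
time_s: 16.9
eef_pos: [0.5678, -0.1733, 0.1177]
orientation: [0.006, 0.052, 0.999, -0.003]
wrist_force: [1.0, 0.2, -0.3]
gripper_width: 0.0008
```

>>> carry_out([
  [-0.005,0,0,0,0,0,0],
  [-0.01,0,0,0,0,0,0],
  [-0.015,0,0,0,0,0,0],
  [-0.02,0,0,0,0,0,0],
  [-0.024,0,0,0,0,0,0],
  [-0.024,0,0,0,0,0,0],
])

```text
time_s: 17.65
eef_pos: [0.592, -0.1759, 0.1179]
orientation: [0.006, 0.052, 0.999, -0.003]
wrist_force: [-0.8, 0.5, -0.4]
gripper_width: 0.0005
```

>>> carry_out([
  [-0.002,0,0,0,0,0,0],
  [-0.004,0,0,0,0,0,0],
  [-0.006,0,0,0,0,0,0],
  [-0.008,0,0,0,0,0,0],
  [-0.008,0,0,0,0,0,0],
])

```text
time_s: 18.27
eef_pos: [0.6001, -0.1767, 0.118]
orientation: [0.006, 0.052, 0.999, -0.003]
wrist_force: [-0.5, -0.5, -0.7]
gripper_width: 0.0003
```

>>> carry_out([
  [-0.002,0,0,0,0,0,0],
  [-0.004,0,0,0,0,0,0],
  [-0.006,0,0,0,0,0,0],
  [-0.006,0,0,0,0,0,0],
])

```text
time_s: 18.77
eef_pos: [0.6062, -0.1773, 0.118]
orientation: [0.006, 0.052, 0.999, -0.003]
wrist_force: [0.2, 0.5, 0.9]
gripper_width: 0.0002
```

>>> carry_out([
  [-0.002,0,0,0,0,0,0],
  [-0.004,0,0,0,0,0,0],
  [-0.004,0,0,0,0,0,0],
])

```text
time_s: 19.15
eef_pos: [0.6103, -0.1778, 0.118]
orientation: [0.006, 0.052, 0.999, -0.003]
wrist_force: [0.4, -0.3, 0.2]
gripper_width: 0.0004
```

```bash
python3 - <<'E'
from h import *
w=snap('wrist','w9.png'); s=snap('side','s9.png'); o=bot.get_obs(); p=o['eef_pos']; x=np.array([.9945,-.1045,0]); y=np.array([.1045,.9945,0])
# column profile beside the fingers: sample points at z=.128 along cabinet x, at y offset +-60mm from TCP
for dy in (-.06,.06):
  r=[]
  for d in np.arange(-.05,.06,.004):
    u,v=proj(w,[*(p+d*x+dy*y)[:2],.128]); r.append((int(round(d*1000)),int(v),w['img'][int(v),int(u)].tolist()) if 0<=v<400 and 0<=u<640 else None)
  print(dy,r)
print(p,o['wrist_force'])
E
```

```text
-0.06 [(-50, 159, [76, 81, 49]), (-46, 165, [126, 125, 117]), (-42, 171, [141, 140, 132]), (-38, 177, [139, 137, 132]), (-34, 183, [138, 136, 129]), (-30, 189, [153, 151, 144]), (-26, 194, [152, 150, 144]), (-22, 200, [153, 150, 144]), (-18, 206, [147, 144, 132]), (-14, 211, [155, 133, 102]), (-10, 217, [157, 137, 106]), (-6, 222, [155, 134, 102]), (-2, 228, [158, 138, 108]), (2, 233, [147, 131, 107]), (6, 238, [124, 126, 120]), (10, 243, [119, 120, 116]), (14, 249, [133, 136, 130]), (18, 254, [135, 133, 123]), (22, 259, [127, 108, 86]), (26, 264, [49, 47, 44]), (30, 269, [38, 38, 39]), (34, 274, [41, 39, 39]), (38, 279, [38, 39, 41]), (42, 283, [40, 40, 43]), (46, 288, [40, 37, 42]), (50, 293, [40, 42, 42]), (54, 298, [41, 43, 44]), (58, 302, [45, 47, 47])]
0.06 [(-50, 159, [74, 77, 48]), (-46, 165, [117, 117, 107]), (-42, 171, [138, 135, 131]), (-38, 177, [139, 139, 131]), (-34, 183, [140, 139, 132]), (-30, 189, [224, 222, 214]), (-26, 195, [241, 239, 231]), (-22, 200, [243, 242, 234]), (-18, 206, [234, 231, 221]), (-14, 212, [224, 200, 162]), (-10, 217, [156, 134, 104]), (-6, 223, [157, 134, 104]), (-2, 228, [161, 139, 108]), (2, 233, [157, 135, 106]), (6, 239, [144, 125, 96]), (10, 244, [153, 134, 103]), (14, 249, [150, 132, 100]), (18, 254, [151, 131, 103]), (22, 259, [135, 115, 89]), (26, 264, [175, 152, 120]), (30, 269, [36, 40, 41]), (34, 274, [32, 33, 36]), (38, 279, [38, 39, 39]), (42, 284, [43, 41, 43]), (46, 289, [36, 43, 42]), (50, 294, [54, 52, 57]), (54, 298, [76, 78, 81]), (58, 303, [87, 86, 91])]
[ 0.61017816 -0.17777661  0.11801601] [ 0.90711772 -0.0576488  -0.04794785]
```

The numbers show the front's outer edge is still at x≈0.578, about 32 mm behind the TCP. So the fingers went past the top of the front and the drawer hasn't moved. I'll use the last picture to see why.

```bash
python3 - <<'E'
import cv2,numpy as np
b=cv2.imread('pics/w9.png')[130:330,160:480]; b=cv2.resize(b,(448,280),interpolation=cv2.INTER_CUBIC)
a=cv2.imread('pics/s9.png')[175:310,320:440]; a=cv2.resize(a,None,fx=2.9,fy=2.9,interpolation=cv2.INTER_CUBIC)
c=cv2.imread('pics/w7.png')[130:330,160:480]; c=cv2.resize(c,(448,280),interpolation=cv2.INTER_CUBIC)
o=np.zeros((564,800,3),np.uint8); o[:280,:448]=b; o[284:564,:448]=c; o[:a.shape[0],450:450+a.shape[1]]=a
cv2.imwrite('pics/m9.png',o)
E
```

```text
(no output)
```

View pics/m9.png

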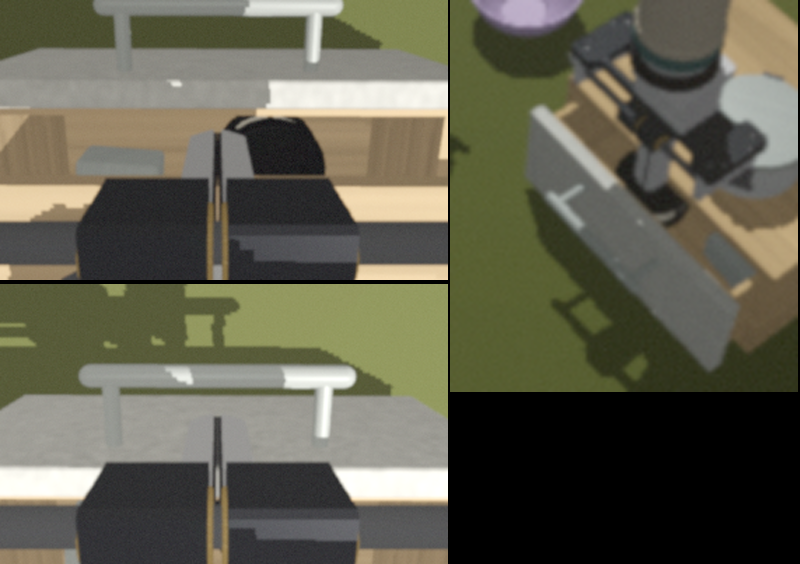

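The fingers are past the front's top edge, next to the lantern, with no contact. Both misses fit if the part of the fingers that makes contact ends 22–42 mm above the reported TCP. I'll go straight up, back in front of the handle, and lower to TCP z 0.05, which must catch the bar.

>>> carry_out([
  [0,0,-0.04,0,0,0,0],
  [0,0,-0.09,0,0,0,0],
  [0.04,0,-0.1,0,0,0,0],
  [0.08,0,-0.1,0,0,0,0],
  [0.117,0,-0.1,0,0,0,0],
  [0.122,0,-0.08,0,0,0,0],
  [0.122,0,-0.04,0,0,0,0],
  [0.122,0,0,0,0,0,0],
  [0.122,0,0.03,0,0,0,0],
  [0.122,0,0.05,0,0,0,0],
])

```text
time_s: 20.5
eef_pos: [0.4885, -0.165, 0.0652]
orientation: [0.005, 0.052, 0.999, -0.002]
wrist_force: [0.6, -0.4, 0.8]
gripper_width: 0.0003
```

>>> carry_out([
  [0,0,0.013,0,0,0,0],
  [0,0,0.018,0,0,0,0],
  [0,0,0.018,0,0,0,0],
])

```text
time_s: 20.88
eef_pos: [0.489, -0.1652, 0.0475]
orientation: [0.005, 0.052, 0.999, -0.002]
wrist_force: [-0.0, -0.3, 0.1]
gripper_width: 0.0003
```

>>> carry_out([
  [-0.01,0,0,0,0,0,0],
  [-0.02,0,0,0,0,0,0],
  [-0.03,0,0,0,0,0,0],
  [-0.038,0,0,0,0,0,0],
  [-0.043,0,0,0,0,0,0],
  [-0.048,0,0,0,0,0,0],
])

```text
time_s: 21.62
eef_pos: [0.5363, -0.1701, 0.0478]
orientation: [0.004, 0.052, 0.999, -0.002]
wrist_force: [-1.7, -0.3, 1.2]
gripper_width: 0.0004
```

```bash
cat > bar.py <<'E'
from h import *
# drawer front: outer top edge along cabinet x beside the fingers (grey/white -> wood gives the inner edge)
def front(dy=.06):
    w=bot.read_camera('wrist'); p=bot.get_obs()['eef_pos']; x=np.array([.9945,-.1045,0]); y=np.array([.1045,.9945,0]); r=[]
    for d in np.arange(-.06,.08,.001):
        u,v=proj(w,[*(p+d*x+dy*y)[:2],.128])
        if 0<=v<400 and 0<=u<640:
            c=w['img'][int(round(v)),int(round(u))].astype(int); r.append((int(round(d*1000)),c[0]-c[2],c.sum()))
    return p,r
E
python3 - <<'E'
from bar import *
p,r=front(); print(p.round(4),bot.get_obs()['wrist_force'].round(2))
print(' '.join(f'{d}:{a}/{s}' for d,a,s in r[::2]))
E
```

```text
[ 0.5374 -0.1703  0.0478] [1.04 0.21 0.13]
-60:54/428 -58:54/425 -56:53/424 -54:54/426 -52:54/423 -50:53/432 -48:54/425 -46:55/424 -44:54/430 -42:52/431 -40:54/423 -38:53/424 -36:53/424 -34:55/425 -32:55/424 -30:52/432 -28:55/425 -26:54/429 -24:53/428 -22:52/429 -20:53/425 -18:45/358 -16:35/247 -14:32/256 -12:30/276 -10:9/490 -8:8/479 -6:8/476 -4:7/493 -2:9/493 0:7/419 2:-1/267 4:-1/279 6:0/284 8:1/294 10:-2/296 12:0/291 14:0/291 16:-1/286 18:9/481 20:9/493 22:8/497 24:9/506 26:9/504 28:8/504 30:10/500 32:9/505 34:8/498 36:8/499 38:10/495 40:8/502 42:10/498 44:0/188 46:-2/148 48:-2/164 50:0/170 52:0/152 54:-3/169 56:2/157 58:-2/160 60:-1/157 62:-3/143 64:-1/148 66:-3/150
```

The bar is now about 8 mm ahead of the TCP with about −1.7 N during the move, so the fingers are in contact. I'll push on slowly.

>>> carry_out([
  [-0.005,0,0,0,0,0,0],
  [-0.01,0,0,0,0,0,0],
  [-0.015,0,0,0,0,0,0],
])

```text
time_s: 22.05
eef_pos: [0.5523, -0.1718, 0.0478]
orientation: [0.005, 0.052, 0.999, -0.002]
wrist_force: [-0.9, 0.3, -1.6]
gripper_width: 0.0006
```

```bash
python3 - <<'E'
from bar import *
p,r=front(); print(p.round(4),bot.get_obs()['wrist_force'].round(2))
print(' '.join(f'{d}:{a}/{s}' for d,a,s in r[30:90:2]))
E
```

```text
[ 0.5535 -0.1721  0.0479] [ 0.93 -0.44  0.47]
-30:53/423 -28:56/424 -26:56/421 -24:54/426 -22:53/428 -20:55/428 -18:40/304 -16:34/260 -14:32/259 -12:28/297 -10:8/491 -8:9/473 -6:10/478 -4:9/484 -2:9/488 0:7/427 2:-1/265 4:0/294 6:-1/282 8:0/290 10:-2/287 12:0/286 14:1/294 16:-1/294 18:8/468 20:9/497 22:8/498 24:7/505 26:8/501 28:8/504
```

The bar stays at the same offset, so the drawer is moving with the fingers. About 13–18 mm remain.

>>> carry_out([
  [-0.003,0,0,0,0,0,0],
  [-0.006,0,0,0,0,0,0],
  [-0.009,0,0,0,0,0,0],
  [-0.012,0,0,0,0,0,0],
])

```text
time_s: 22.6
eef_pos: [0.5655, -0.1733, 0.048]
orientation: [0.005, 0.052, 0.999, -0.002]
wrist_force: [-0.9, 0.5, -0.1]
gripper_width: 0.0004
```

>>> carry_out([
  [-0.002,0,0,0,0,0,0],
  [-0.004,0,0,0,0,0,0],
  [-0.006,0,0,0,0,0,0],
  [-0.006,0,0,0,0,0,0],
])

```text
time_s: 23.1
eef_pos: [0.566, -0.1733, 0.048]
orientation: [0.0, 0.052, 0.999, -0.002]
wrist_force: [-11.0, 0.5, 7.7]
gripper_width: 0.0007
```

Firm stop at TCP x 0.566, −11 N, as predicted for fully shut. I'll back off, rise clear and verify.

>>> carry_out([
  [0,0,0,0,0,0,0],
  [0.01,0,0,0,0,0,0],
  [0.03,0,0,0,0,0,0],
  [0.06,0,0,0,0,0,0],
  [0.08,0,-0.04,0,0,0,0],
  [0.1,0,-0.09,0,0,0,0],
  [0.13,0,-0.14,0,0,0,0],
  [0.18,0,-0.17,0,0,0,0],
  [0.22,0,-0.17,0,0,0,0],
  [0.22,0,-0.17,0,0,0,0],
])

```text
time_s: 24.35
eef_pos: [0.3454, -0.1493, 0.2185]
orientation: [0.001, 0.052, 0.999, -0.003]
wrist_force: [0.6, -0.1, -0.2]
gripper_width: 0.0003
```

```bash
python3 - <<'E'
from h import *
import pickle
o=bot.get_obs(); print(o['eef_pos'].round(4),o['wrist_force'].round(2),o['time_s'])
t=snap('top','t10.png'); w=snap('wrist','w10.png'); C=pickle.load(open('c0.pkl','rb'))['top']
# drawer front outer top edge vs. predicted shut line, profile along cabinet x through y'=+.10 at z=.128
x=np.array([.9945,-.1045,0]); y=np.array([.1045,.9945,0]); B=np.array([.623,-.1787,0])
for yy in (.08,-.1):
  print(yy,[(d,t['img'][tuple(int(round(k)) for k in proj(t,[*(B+d/1000*x+yy*y)[:2],.134])[::-1])].tolist()) for d in range(-60,21,5)])
# other objects: centroid change of masks between first and last top views
for n,(a,b,c,d) in {'bowl_a':(165,220,285,345),'bowl_b':(260,312,135,185),'tin':(398,452,122,176),'tongs':(295,317,232,320),'billy':(262,302,190,232)}.items():
  print(n,'mean abs diff',np.abs(t['img'][c:d,a:b].astype(int)-C['img'][c:d,a:b]).mean().round(2))
E
```

```text
[ 0.3454 -0.1493  0.2185] [ 0.59 -0.07 -0.16] 24.35
0.08 [(-60, [70, 74, 37]), (-55, [69, 75, 36]), (-50, [68, 71, 35]), (-45, [69, 75, 40]), (-40, [72, 74, 38]), (-35, [86, 89, 65]), (-30, [132, 131, 126]), (-25, [130, 131, 125]), (-20, [131, 132, 126]), (-15, [132, 132, 127]), (-10, [139, 138, 132]), (-5, [236, 234, 227]), (0, [231, 231, 223]), (5, [127, 121, 110]), (10, [207, 180, 131]), (15, [235, 208, 157]), (20, [236, 208, 157])]
-0.1 [(-60, [72, 78, 41]), (-55, [69, 74, 36]), (-50, [69, 75, 36]), (-45, [70, 75, 37]), (-40, [69, 74, 37]), (-35, [65, 70, 29]), (-30, [117, 117, 109]), (-25, [134, 133, 128]), (-20, [133, 133, 127]), (-15, [134, 132, 128]), (-10, [125, 126, 120]), (-5, [229, 229, 222]), (0, [233, 232, 224]), (5, [139, 136, 129]), (10, [184, 158, 113]), (15, [231, 205, 153]), (20, [233, 207, 157])]
bowl_a mean abs diff 1.28
bowl_b mean abs diff 1.24
tin mean abs diff 1.0
tongs mean abs diff 1.57
billy mean abs diff 1.19
```

The top view shows the drawer front flush against the board. The bowls, tin, tongs and billy haven't moved (mean pixel differences 1.0–1.6). Handing in.

```bash
python3 -c "
from plant import bot
print(bot.hand_in())"
```

```text
the job is handed in; nothing more can be done
None
```

The job is handed in: the lantern is off its hook and standing in the drawer, and the drawer is shut. The hand-in gave no verdict.

**What I did:** I pinched the lantern by its loop, lifted it 22 mm, drew it off the hook and lowered it onto the drawer floor until I felt about 6 N. Then I let go and pushed the drawer shut by its handle, moving slowly.

**Last checks:**
- **Drawer:** it met a firm stop (11 N) where I expected fully shut. In the last top-camera check the front lies flush against the unit to within a few millimetres.
- **Other things:** the image areas around both bowls, the tin, the tongs and the billy are unchanged from the start.
- **Robot:** it is clear of everything and at rest. The job took about 24 s.

**What went wrong or disagreed:**
- **Push slips:** on the first push the closed fingers passed the handle bar and moved the drawer about 90 mm by its front. On the second push they passed over the front without moving it, ending close to the lantern with no force felt. This suggests the part of the fingers that makes contact ends 20 mm or more above the reported tip, but I did not confirm it. The third push, with the tip at 0.048 m, worked.
- **Lantern not seen after closing:** the last picture shown, with the drawer about 30 mm from shut, has it in the drawer. The last clear view of it upright was just after I let go.

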